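# Take a blue parts bin off its nested stack for the order board

## Robot

A 7-joint arm with a two-finger parallel gripper is mounted at the origin on the work surface. World frame = base frame: x ahead of the robot, y to its left, z up, the work surface at z = 0. Lengths are in m, angles in rad, forces in N, time in s.
With the tool pointing down it reaches from about 0.4 to 0.85 m from the base axis. Payload 10.4 kg.
Tool frame: the origin (TCP) lies midway between the tips of the shut fingers; the grasp point (between the pads) lies 19 mm behind it (ctrl.grasp_offset is the distance from the TCP to the grasp point, in m); y points along the fingers, z is the direction in which the jaws open and shut, and the axes are right-handed (so a half turn about y gives the same grasp; the last joint's range is limited). The gripper opens to 87 mm and grips with 3 to 60 N. Pads are 19 mm wide; open, the fingers measure 117 mm over their backs; the gripper's body (75 mm by 190 mm) begins 51 mm behind the grasp point.
Start: joints at [-1.352, 0.332, -0.065, 1.46, 0.022, 1.35, -0.088], TCP at [0.15, 0.607, 0.192] pointing down, gripper open.
Joint ranges: [-2.6, 2.6], [-0.5, 2.12], [-1.47, 1.34], [0.16, 2.42], [-1.27, 4.41], [0.06, 2.06], [-2.6, 2.6]. Speed limits (rad/s): [2.22, 2.22, 2.79, 2.79, 3.14, 3.14, 3.14].

## Interface

Orientations are given as a 3x3 rotation matrix whose columns are the frame's x, y, z axes.
In Python, from rig import ctrl gives the robot as it stands. The module is installed in compiled form; this text tells all that it offers.
- The arm moves only by the shell command python3 -m creep 'ROWS' [FORCE]. ROWS is JSON, a list of rows, each a list of 7 numbers: the closure, from 0 (fully open) to 1 (shut), then the shift along the world's x, y, z in m, then the turn, a rotation vector about the world's x, y, z in degrees. A call has 1 to 10 rows; each row is the pose to reach, as a shift and turn from the pose commanded when the call began; what a row does not reach only later rows make up. A row lasts 1/12 s, in which the tool goes at most 41.7 mm and 7.16 degrees, less where a joint would pass 70% of its speed; a pose out of reach is approached as far as the arm can. A call with a gripper value outside its range is refused whole. The fingers move at their own pace and stop on an object; FORCE is the grip in N (left out, the last holds). Time passes only in rows, so rows that repeat a pose let the fingers close. It gives the time, the measured TCP pose, the force and the opening at its end, in the units of the state.
- ctrl.state(): the state, without advancing time (a new reading comes with each control period).
- ctrl.snapshot(name): name is "scene" or "side" or "wrist"; returns a dict with "color" (420x560x3 uint8, blue, green, red), "range_z" (420x560 float32, m along the optical axis (not along the pixel's ray), 0 where there is no reading), "camera_matrix" (3x3 intrinsics, pixels), "R" (3x3) and "t" (3): a world point X has camera coordinates R X + t; the wrist camera has in their place "hand_eye" (4x4, takes a point from camera to tool coordinates, whose origin is the TCP and whose axes are the tool frame's). Camera axes: x right, y down, z forward; pixel columns grow to the right and rows downward; lengths in m; the calibration is good to about 2 mm. A picture is of the moment at which its call begins: read the wrist's pose just before it.
- ctrl.job_done(): hands the job in, once; it reports no verdict.
The state is a dict: "t": time; "joint_pos": joint angles; "joint_velocities": joint speeds; "joint_torque": joint torques, N m; "tcp_pos": TCP position; "orientation": TCP orientation; "wrist_force": force on the tool from outside, world axes, zero at the start; "moment": the same for the moment, N m; "gripper_width": opening from 0.0 (shut) to 1.0 (fully open).
Only numpy, scipy, OpenCV 4.12 (cv2) and the standard library are available. Lean on these libraries where they do the work, as an engineer would, in place of code of your own. Each camera call takes 0.05 s, during which the arm holds its last target.

## Task

Pull the top blue bin straight up off its nested stack, against the spring clips that hold it, and carry it upright to the grey order board. Set it down (do not drop it) inside the white outline, upright and with its long side along the outline's long side. Leave the top yellow and grey bins nested where they are.

Things in the scene. Friction and masses are not known exactly. Their poses are not given: they have to be found in the camera images.
- blue_bin: Loose top bin of the blue stack: open, 100 g, 105 mm long (x), 60 wide (y), 70 high, walls 3. Origin: centre of underside, at start 86 above counter; z up. Below 37 it narrows (91 x 50); its lower 30 sits in the fixed bin below, whose rim is 105 x 60. Rises 30 to come free; spring clips on that rim resist with 4 to 10 N. Grip from above across the 60 width, at 37 to 70 above its underside.
- empty_place (a point): Centre of the empty place, on top of the fixed grey order board (170 x 220 mm), 8 mm above the counter. x axis: along the long side of the flat white painted outline (inside 133 mm in x, 88 mm in y); z up. A filled red bin, 70 mm high, is fixed on the board beside it towards +y, its near side 74 mm from this point.
- yellow_bin: The loose top bin of the yellow stack. Same shape, size, clips and seating as the blue bin, on a stack of its own; to be left alone. Origin and axes as the blue bin's.
- grey_bin: The loose top bin of the grey stack. Same shape, size, clips and seating as the blue bin, on a stack of its own; to be left alone. Origin and axes as the blue bin's.
Mind the look-alikes: they are no part of the job. What is shaped like the blue_bin but orange is not meant.

How it is judged:
On the way:
1. the blue bin is lifted clear of its stack, upright (height (world z) of blue_bin above 0.118 m and angle between blue_bin's own z axis and vertical below 0.3 rad), for 0.1 s.
At the end, for the whole second after the job is handed in: The blue bin stands at rest and upright (within 6 degrees) on the order board, its centre within 20 mm of the centre of the white outline and its long side within 17 degrees of the outline's; the top yellow and grey bins are within 20 mm of where they were (horizontal distance between blue_bin and empty_place below 0.02 m and z of blue_bin in the frame of empty_place between -0.006 and 0.006 m and angle between blue_bin's own z axis and vertical below 0.1 rad and angle between the x axis of blue_bin and the x axis of empty_place, either way round below 0.3 rad and linear speed of blue_bin below 0.02 m/s and distance of each of yellow_bin, grey_bin from where it was at the start of the episode below 0.02 m); the robot touches nothing.
It fails at once if the blue bin is tipped by more than 23 degrees (angle between blue_bin's own z axis and vertical above 0.4 rad).
It fails at once if the blue bin is dropped onto the board (falls faster than 0.7 m/s just above it) (horizontal distance between blue_bin and empty_place below 0.1 m and z of blue_bin in the frame of empty_place below 0.03 m and linear speed of blue_bin above 0.7 m/s).
It fails at once if the top yellow or grey bin is moved by more than 20 mm (distance of any of yellow_bin, grey_bin from where it was at the start of the episode above 0.02 m).
It also fails if it takes over 40 s, if anything falls off the work surface, if the arm or the gripper's body presses on something with over 40 N, if the wrist force passes 120 N, or if a joint passes its speed limit or range.

## Working session

There is one attempt and no reset: what is moved stays moved. The work goes in short steps, Python scripts to look and compute and a shell command to move; the robot and the scene stay as the last step left them, time stands still between calls to the robot, and variables do not carry over. Pictures are saved under pics/ and viewed, and the job is handed in when it is done.

```bash
mkdir -p pics; python3 - <<'E'
from rig import ctrl
import cv2,numpy as np
s=ctrl.state();print({k:np.round(v,3).tolist() for k,v in s.items()},ctrl.grasp_offset)
for n in("scene","side"):
    d=ctrl.snapshot(n);cv2.imwrite(f"pics/{n}0.png",d["color"]);np.savez(f"{n}0.npz",**d)
    print(n,np.round(-d["R"].T@d["t"],3),np.round(d["R"],2).tolist())
E
```

```text
{'t': 0.0, 'joint_pos': [-1.352, 0.333, -0.065, 1.461, 0.022, 1.35, -0.088], 'joint_velocities': [-0.002, -0.002, -0.0, -0.0, -0.0, 0.0, -0.0], 'joint_torque': [0.0, -62.326, 0.025, -38.989, -0.061, 0.04, 0.0], 'tcp_pos': [0.15, 0.606, 0.191], 'orientation': [[0.971, -0.0, 0.239], [-0.239, -0.001, 0.971], [0.0, -1.0, -0.001]], 'wrist_force': [0.949, 0.102, 0.334], 'moment': [-0.013, 0.001, 0.057], 'gripper_width': 1.0} 0.0187
scene [ 1.094 -0.364  0.577] [[0.46, 0.89, 0.01], [0.52, -0.26, -0.81], [-0.72, 0.38, -0.58]]
side [ 0.143 -0.607  0.677] [[0.87, -0.5, -0.0], [-0.33, -0.57, -0.75], [0.37, 0.65, -0.66]]
```

View pics/scene0.png

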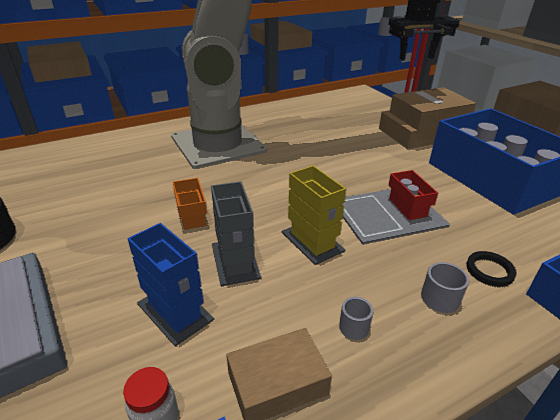

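View pics/side0.png

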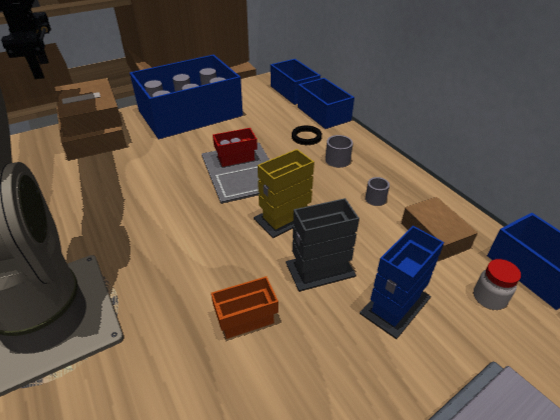

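The blue stack is at about (165,275) in scene and (405,270) in side. The board is at (395,210) in scene and (240,170) in side. Next I'll measure the rims and the outline.

```bash
cat > h.py <<'E'
import numpy as np,cv2
def cloud(d):
    K=d["camera_matrix"];z=d["range_z"];v,u=np.indices(z.shape)
    P=np.stack([(u-K[0,2])/K[0,0]*z,(v-K[1,2])/K[1,1]*z,z],-1)
    W=(P-d["t"])@d["R"];W[z==0]=np.nan;return W
def onplane(d,uv,h):
    uv=np.atleast_2d(uv).astype(float);K=d["camera_matrix"]
    r=np.c_[uv,np.ones(len(uv))]@np.linalg.inv(K).T@d["R"];c=-d["R"].T@d["t"]
    return c+r*((h-c[2])/r[:,2])[:,None]
def rect(xy):
    (c,wh,a)=cv2.minAreaRect(np.float32(xy)*1000)
    if wh[0]<wh[1]: wh=wh[::-1];a+=90
    a=(a+90)%180-90
    return np.round(c,1),np.round(wh,1),round(a,1)
E
python3 - <<'E'
from h import *
for n,boxes in(("scene",dict(blue=(120,215,215,345),grey=(205,175,265,285),yellow=(280,160,350,265),red=(385,165,440,225),board=(335,180,450,245))),
 ("side",dict(blue=(360,225,445,330),grey=(285,195,365,290),yellow=(250,150,320,235),red=(210,128,262,168),board=(200,140,285,202)))):
    d=dict(np.load(n+"0.npz"));W=cloud(d);hsv=cv2.cvtColor(d["color"],cv2.COLOR_BGR2HSV);H,S,V=[hsv[...,i].astype(int) for i in range(3)]
    M=dict(blue=(abs(H-112)<12)&(S>150),grey=(S<70),yellow=(abs(H-28)<8)&(S>150),red=((H<6)|(H>174))&(S>150),board=(S<40)&(V>185))
    for k,(a,b,c,e) in boxes.items():
        m=np.zeros(H.shape,bool);m[b:e,a:c]=M[k][b:e,a:c]
        p=W[m];p=p[np.isfinite(p[:,2])]
        if k=="board":
            q=onplane(d,np.argwhere(m)[:,::-1],.008);q=q[:, :2]
            print(n,k,m.sum(),np.nanmedian(p[:,2]),rect(q));continue
        top={"red":.078}.get(k,.156)
        q=p[abs(p[:,2]-top)<.005]
        print(n,k,len(p),np.round(np.percentile(p[:,2],[2,50,98,99.5]),3),len(q),rect(q[:,:2]) if len(q)>5 else None)
E
```

```text
scene blue 5006 [0.013 0.114 0.157 0.158] 562 (array([ 584. , -299.7]), array([108.6,  60.2]), 16.9)
scene grey 3856 [0.004 0.1   0.156 0.157] 345 (array([ 510.3, -153.2]), array([107.8,  60.2]), -12.2)
scene yellow 3731 [0.012 0.111 0.156 0.157] 374 (array([528.2,  19. ]), array([108.7,  61.8]), 4.3)
scene red 1507 [0.011 0.058 0.079 0.079] 262 (array([530.9, 285.4]), array([109.1,  63.6]), -10.4)
scene board 110 0.008579886301518597 (array([510.8, 183.6]), array([140. ,  95.9]), -10.3)
side blue 4042 [0.011 0.113 0.156 0.156] 430 (array([ 582.8, -300.5]), array([108.2,  61. ]), 17.2)
side grey 4985 [0.004 0.104 0.155 0.156] 388 (array([ 509.4, -154. ]), array([105.1,  62.5]), -12.1)
side yellow 3177 [0.011 0.113 0.155 0.156] 282 (array([527.4,  18.4]), array([106.,  64.]), 4.3)
side red 1184 [0.009 0.057 0.078 0.079] 174 (array([530. , 283.9]), array([104. ,  66.8]), -10.1)
side board 0 nan (array([0., 0.]), array([0., 0.]), 0.0)
  return np.nanmean(a, axis, out=out, keepdims=keepdims)
```

Both views agree with each other and with the given sizes:

| Item | Position (mm) | Angle |
|---|---|---|
| Blue bin | (583.5, -300) | 17.0° |
| Outline | (511, 183) | -10.3° |

The red bin's 104 mm offset gives (512, 182) for the outline, so that checks out. I'll turn the jaws by -149° so the wrist stays in range, and travel high.

```bash
python3 -m creep '[[0,0,0,0.03,0,0,-6],[0,0.01,-0.01,0.06,0,0,-12],[0,0.03,-0.03,0.08,0,0,-18],[0,0.055,-0.055,0.09,0,0,-25],[0,0.08,-0.08,0.09,0,0,-32],[0,0.105,-0.105,0.09,0,0,-39],[0,0.13,-0.13,0.09,0,0,-46],[0,0.155,-0.155,0.09,0,0,-53],[0,0.18,-0.18,0.09,0,0,-60],[0,0.2,-0.2,0.09,0,0,-67]]'
```

```text
t: 0.93
tcp_pos: [0.3515, 0.4043, 0.282]
orientation: [[0.151, 0.0, 0.989], [-0.989, -0.0, 0.151], [0.0, -1.0, 0.0]]
wrist_force: [0.5, -0.0, 0.2]
gripper_width: 1.002
```

```bash
python3 -m creep '[[0,0.02,-0.03,0,0,0,-6],[0,0.04,-0.06,0,0,0,-12],[0,0.06,-0.09,0,0,0,-18],[0,0.08,-0.12,0,0,0,-24],[0,0.1,-0.15,0,0,0,-30],[0,0.12,-0.18,0,0,0,-36],[0,0.13,-0.21,0,0,0,-42],[0,0.14,-0.24,0,0,0,-48],[0,0.15,-0.27,0,0,0,-54],[0,0.16,-0.3,0,0,0,-60]]'
```

```text
t: 1.77
tcp_pos: [0.5097, 0.1052, 0.2819]
orientation: [[-0.779, -0.0, 0.627], [-0.627, -0.0, -0.779], [0.0, -1.0, -0.0]]
wrist_force: [-0.4, 0.2, 0.3]
gripper_width: 0.997
```

```bash
python3 -m creep '[[0,0.01,-0.035,0,0,0,-3],[0,0.02,-0.07,0,0,0,-6],[0,0.03,-0.105,0,0,0,-9],[0,0.035,-0.14,0,0,0,-12],[0,0.04,-0.175,0,0,0,-15],[0,0.05,-0.21,0,0,0,-18],[0,0.055,-0.25,0,0,0,-20],[0,0.06,-0.285,0,0,0,-22],[0,0.06,-0.32,0,0,0,-22],[0,0.06,-0.35,0,0,0,-22]]'; python3 - <<'E'
from rig import ctrl;import numpy as np
s=ctrl.state();print({k:np.round(s[k],3).tolist() for k in("t","joint_pos","tcp_pos","orientation","wrist_force")})
z=s["orientation"][:,2];print(np.degrees(np.arctan2(z[1],z[0])))
E
```

```text
t: 2.6
tcp_pos: [0.5691, -0.2456, 0.2816]
orientation: [[-0.956, -0.001, 0.294], [-0.294, -0.001, -0.956], [0.001, -1.0, 0.0]]
wrist_force: [0.7, -0.3, -0.0]
gripper_width: 1.003
{'t': 2.6, 'joint_pos': [-0.273, 0.36, 0.823, 1.363, -0.261, 1.53, -0.744], 'tcp_pos': [0.569, -0.246, 0.282], 'orientation': [[-0.956, -0.001, 0.294], [-0.294, -0.001, -0.956], [0.001, -1.0, 0.0]], 'wrist_force': [0.657, -0.3, -0.022]}
-72.91795443526728
```

```bash
python3 -m creep '[[0,0.007,-0.027,-0.02,0,0,0],[0,0.0145,-0.0545,-0.04,0,0,0],[0,0.0145,-0.0545,-0.05,0,0,0],[0,0.0145,-0.0545,-0.05,0,0,0]]'; python3 - <<'E'
from rig import ctrl;import numpy as np,cv2
from h import *
s=ctrl.state();d=ctrl.snapshot("wrist");cv2.imwrite("pics/w1.png",d["color"])
T=np.eye(4);T[:3,:3]=s["orientation"];T[:3,3]=s["tcp_pos"];X=np.linalg.inv(T@d["hand_eye"]);d["R"]=X[:3,:3];d["t"]=X[:3,3]
W=cloud(d);hsv=cv2.cvtColor(d["color"],cv2.COLOR_BGR2HSV).astype(int)
m=(abs(hsv[...,0]-112)<12)&(hsv[...,1]>150)&(abs(W[...,2]-.156)<.008)
print(s["tcp_pos"],m.sum(),np.median(W[m][:,2]),rect(W[m][:,:2]))
E
```

```text
t: 2.93
tcp_pos: [0.5824, -0.2987, 0.2286]
orientation: [[-0.956, -0.005, 0.292], [-0.292, 0.001, -0.956], [0.005, -1.0, -0.002]]
wrist_force: [0.6, 2.3, -0.4]
gripper_width: 0.997
[ 0.5824158  -0.29869689  0.22864194] 1891 0.15519420540128018 (array([ 584.3, -300.7]), array([104.4,  59.4]), 16.8)
```

View pics/w1.png

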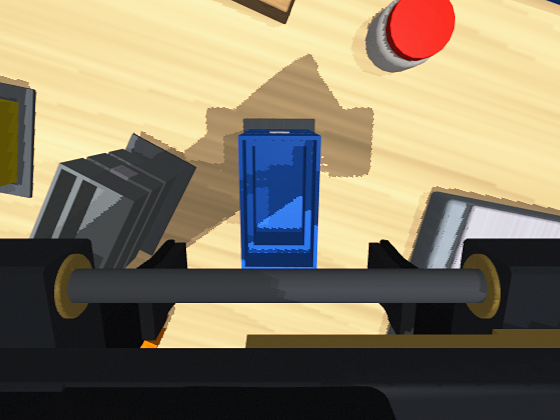

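The wrist view shows the blue bin at columns 238–321, centred between the fingers at 185 and 370. Its fitted centre of (584.3, -300.7) at 16.8° agrees with the first measurement. I'll descend and grip.

```bash
python3 -m creep '[[0,0.001,-0.001,-0.025,0,0,0],[0,0.001,-0.001,-0.05,0,0,0],[0,0.001,-0.001,-0.075,0,0,0],[0,0.001,-0.001,-0.095,0,0,0],[0,0.001,-0.001,-0.106,0,0,0],[0,0.001,-0.001,-0.106,0,0,0],[0,0.001,-0.001,-0.106,0,0,0]]'
```

```text
t: 3.57
tcp_pos: [0.5858, -0.298, 0.1273]
orientation: [[-0.955, 0.001, 0.296], [-0.296, -0.0, -0.955], [-0.001, -1.0, 0.0]]
wrist_force: [0.1, -1.0, 0.9]
gripper_width: 0.998
```

```bash
python3 -m creep '[[0.5,0,0,0,0,0,0],[0.5,0,0,0,0,0,0],[1,0,0,0,0,0,0],[1,0,0,0,0,0,0],[1,0,0,0,0,0,0],[1,0,0,0,0,0,0],[1,0,0,0,0,0,0],[1,0,0,0,0,0,0]]' 40
```

```text
t: 4.23
tcp_pos: [0.5851, -0.2987, 0.1261]
orientation: [[-0.956, 0.0, 0.295], [-0.295, -0.0, -0.956], [0.0, -1.0, 0.0]]
wrist_force: [-0.3, 0.1, -0.3]
gripper_width: 0.479
```

An opening of 0.479 is narrower than the 60 mm I expect, which would read about 0.69. I'll look before pulling.

```bash
python3 - <<'E'
from rig import ctrl;import numpy as np,cv2
from h import *
print(ctrl.state()["gripper_width"])
a=ctrl.snapshot("scene")["color"][150:350,80:280];b=ctrl.snapshot("side")["color"][150:350,310:510]
w=ctrl.snapshot("wrist")["color"]
cv2.imwrite("pics/g1.png",np.hstack([cv2.resize(a,(400,400),interpolation=2),cv2.resize(b,(400,400),interpolation=2)]));cv2.imwrite("pics/w2.png",w)
print(ctrl.state()["gripper_width"])
E
```

```text
0.47870610947519526
0.3370084832347124
```

View pics/g1.png

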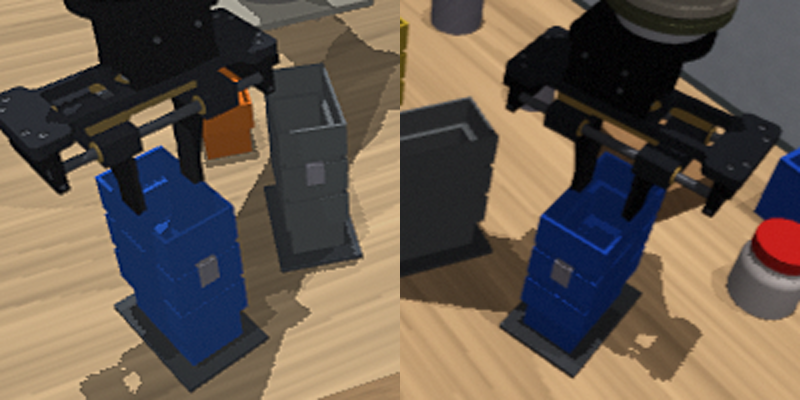

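View pics/w2.png

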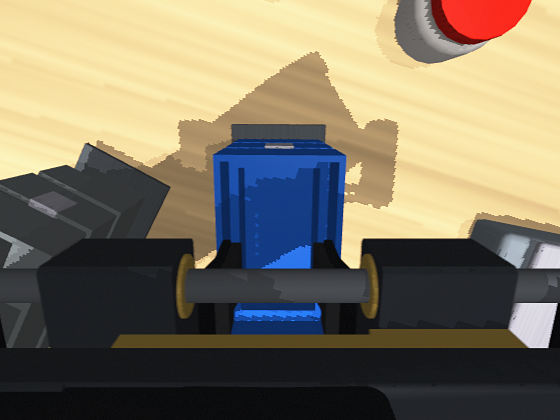

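```bash
python3 - <<'E'
from rig import ctrl;import numpy as np,cv2
from h import *
s=ctrl.state();print(s["gripper_width"],s["tcp_pos"],s["wrist_force"])
d=ctrl.snapshot("scene");W=cloud(d);np.savez("scene1.npz",**d)
hsv=cv2.cvtColor(d["color"],cv2.COLOR_BGR2HSV).astype(int)
bl=(abs(hsv[...,0]-112)<12)&(hsv[...,1]>150)
r=np.hypot(W[...,0]-.585,W[...,1]+.2987)<.1
m=bl&r&(abs(W[...,2]-.156)<.005);print(np.nanmax(W[bl&r][:,2]),rect(W[m][:,:2]))
dk=(hsv[...,2]<60)&r&(W[...,2]<.2)&(W[...,2]>.1)
R=s["orientation"];p=(W[dk]-s["tcp_pos"])@R
for lo in range(-60,40,10):
    q=p[(p[:,1]*1000>=lo)&(p[:,1]*1000<lo+10)]
    if len(q):print(lo,len(q),np.round(1000*np.percentile(q[:,2],[2,25,50,75,98])),np.round(1000*np.percentile(q[:,0],[2,50,98])))
cv2.imwrite("pics/g2.png",cv2.resize(d["color"][180:300,110:230],(720,600),interpolation=cv2.INTER_CUBIC))
print(ctrl.state()["gripper_width"])
E
```

```text
0.3370084832347124 [ 0.58508932 -0.29864629  0.12601566] [-0.05316478 -0.32518572  0.53483069]
0.3401543064975638 (array([ 583.8, -300. ]), array([106.6,  59.7]), 16.5)
-60 105 [-23. -17. -16.  22.  24.] [-11.  -8.  10.]
-50 107 [-22. -16.  15.  22.  23.] [-11.  -7.  11.]
-40 93 [-23. -16. -15.  23.  23.] [-11.  -8.  10.]
-30 1 [10. 10. 10. 10. 10.] [51. 51. 51.]
-20 1 [7. 7. 7. 7. 7.] [52. 52. 52.]
-10 2 [7. 7. 7. 7. 7.] [52. 52. 53.]
0.2953993609904679
```

View pics/g2.png

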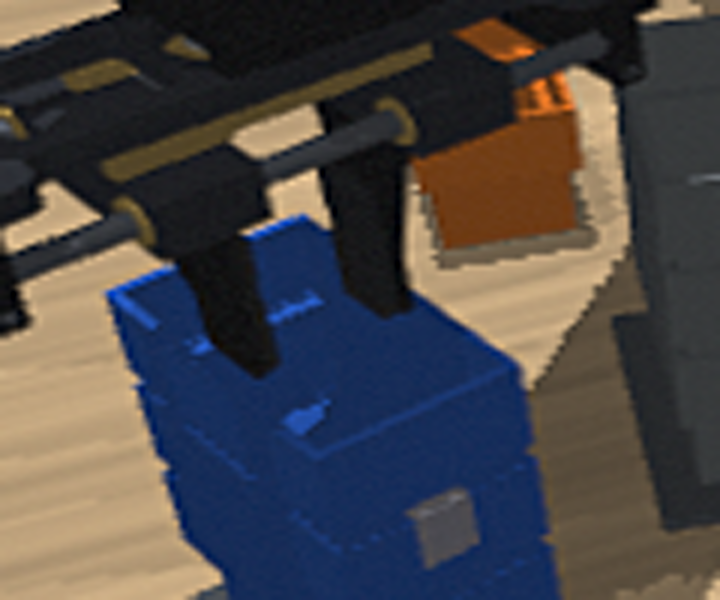

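The fingers show no contact and their tips end at about rim height in the picture. That disagrees with the reported TCP, so I'll measure the tip and body heights more carefully.

```bash
python3 - <<'E'
from h import *
from rig import ctrl
s=ctrl.state();R=s["orientation"]
side=ctrl.snapshot("side");np.savez("side1.npz",**side)
for n,d in(("scene",dict(np.load("scene1.npz"))),("side",side)):
    W=cloud(d);hsv=cv2.cvtColor(d["color"],cv2.COLOR_BGR2HSV).astype(int)
    p=(W-s["tcp_pos"])@R*1000
    dk=(hsv[...,2]<70)&(hsv[...,1]<130)&(abs(p[...,0])<60)&(abs(p[...,2])<110)&(p[...,1]<25)&(p[...,1]>-140)
    q=p[dk]
    for lo in list(range(-140,-50,10))+list(range(-50,20,4)):
        st=10 if lo<-50 else 4
        k=q[(q[:,1]>=lo)&(q[:,1]<lo+st)]
        if len(k):print(n,lo,len(k),np.round(np.percentile(k[:,2],[1,20,50,80,99])),np.round(np.percentile(k[:,0],[1,50,99])))
for n in("scene0","side0"):
    d=dict(np.load(n+".npz"));W=cloud(d);p=(W-[.15,.606,.191])@np.array([[.971,0,.239],[-.239,0,.971],[0,-1,0]])*1000
    m=(abs(p[...,0])<20)&(abs(p[...,2])<65)&(p[...,1]>-110)&(p[...,1]<60);q=p[m];print(n,len(q),np.histogram(q[:,1],np.arange(-110,61,10)))
E
```

```text
scene -140 756 [-89. -36.  26.  75.  94.] [-37. -24.  21.]
scene -130 728 [-86. -35.  28.  45.  92.] [-38. -28.  33.]
scene -120 740 [-84. -55.   3.  52.  86.] [-38. -32.  25.]
scene -110 266 [-88. -80. -20.  83.  86.] [-38. -33.  30.]
scene -100 28 [-28. -25. -22. -21. -20.] [-13. -10.  11.]
scene -90 86 [-30. -25. -20.  20.  29.] [-12.  -9.   9.]
scene -80 132 [-27. -20. -16.  24.  29.] [-11.  -9.   7.]
scene -70 97 [-24. -19. -15.  24.  26.] [-11.  -8.   8.]
scene -60 101 [-23. -18. -16.  23.  24.] [-11.  -8.  10.]
scene -50 39 [-23. -16. -15.  23.  23.] [-11.  -8.   9.]
scene -46 41 [-23. -16.  19.  23.  23.] [-11.  -7.   9.]
scene -42 42 [-22. -16.  -0.  23.  23.] [-11.  -7.  10.]
scene -38 38 [-22. -18. -15.  23.  23.] [-11.  -8.   8.]
scene -34 17 [-22. -16. -15.  22.  23.] [-10.  -7.   8.]
scene -30 1 [-110. -110. -110. -110. -110.] [-3. -3. -3.]
scene -14 2 [-110. -110. -110. -110. -110.] [-3. -3. -3.]
scene -10 1 [-110. -110. -110. -110. -110.] [-2. -2. -2.]
scene -2 1 [-109. -109. -109. -109. -109.] [-2. -2. -2.]
scene 18 2 [-109.  -94.  -70.  -46.  -31.] [-49. -26.  -3.]

[... 1185 characters left out ...]
.   29.] [-47. -23.   1.]
side 2 2 [31. 31. 31. 31. 31.] [-48. -47. -45.]
side 6 9 [-6. -3. -2.  3.  4.] [51. 53. 54.]
side 10 15 [-95.  -6.   1.   5.  28.] [-41.  53.  57.]
side 14 17 [-93.  -4.   1.   6.  27.] [-41.  55.  57.]
side 18 15 [-6. -5. -1.  4.  8.] [54. 55. 57.]
scene0 335 (array([ 9, 43, 52, 52, 48, 46, 43, 42,  0,  0,  0,  0,  0,  0,  0,  0,  0]), array([-110, -100,  -90,  -80,  -70,  -60,  -50,  -40,  -30,  -20,  -10,
          0,   10,   20,   30,   40,   50,   60]))
side0 368 (array([15,  6, 45, 43, 43, 61, 78, 77,  0,  0,  0,  0,  0,  0,  0,  0,  0]), array([-110, -100,  -90,  -80,  -70,  -60,  -50,  -40,  -30,  -20,  -10,
          0,   10,   20,   30,   40,   50,   60]))
```

Both views, and the start pictures too, put the fingertips about 32 mm behind the reported TCP. The body starts at -104 mm, where I expect -70 mm. The lateral centre is right. So the fingers closed in air just above the rim. The true tip z is the reported z plus 0.032, so I'll raise, open and descend 36 mm deeper.

```bash
python3 -m creep '[[0.4,0,0,0.012,0,0,0],[0,-0.001,-0.001,0.02,0,0,0],[0,-0.001,-0.001,0.02,0,0,0],[0,-0.001,-0.001,0.02,0,0,0],[0,-0.001,-0.001,0.02,0,0,0],[0,-0.001,-0.001,0.02,0,0,0],[0,-0.001,-0.001,0.02,0,0,0],[0,-0.001,-0.001,0.02,0,0,0],[0,-0.001,-0.001,0.02,0,0,0],[0,-0.001,-0.001,0.02,0,0,0]]'
```

```text
t: 5.32
tcp_pos: [0.5841, -0.2996, 0.1459]
orientation: [[-0.956, -0.0, 0.295], [-0.295, -0.0, -0.956], [0.0, -1.0, -0.0]]
wrist_force: [0.3, 0.2, 0.9]
gripper_width: 0.922
```

```bash
python3 -m creep '[[0,0,0,0,0,0,0],[0,0,0,0,0,0,0],[0,0,0,-0.01,0,0,0],[0,0,0,-0.02,0,0,0],[0,0,0,-0.03,0,0,0],[0,0,0,-0.04,0,0,0],[0,0,0,-0.05,0,0,0],[0,0,0,-0.056,0,0,0],[0,0,0,-0.056,0,0,0],[0,0,0,-0.056,0,0,0]]'
```

```text
t: 6.15
tcp_pos: [0.584, -0.2996, 0.0897]
orientation: [[-0.956, -0.001, 0.295], [-0.295, 0.0, -0.956], [0.001, -1.0, -0.0]]
wrist_force: [1.1, -0.5, 0.2]
gripper_width: 1.003
```

```bash
python3 -m creep '[[1,0,0,0,0,0,0],[1,0,0,0,0,0,0],[1,0,0,0,0,0,0],[1,0,0,0,0,0,0],[1,0,0,0,0,0,0],[1,0,0,0,0,0,0],[1,0,0,0,0,0,0],[1,0,0,0,0,0,0]]' 40;  python3 - <<'E'
from rig import ctrl;import numpy as np,cv2
a=ctrl.snapshot("scene")["color"][150:350,80:280];b=ctrl.snapshot("side")["color"][150:350,310:510]
cv2.imwrite("pics/g3.png",np.hstack([cv2.resize(a,(400,400),interpolation=2),cv2.resize(b,(400,400),interpolation=2)]))
print(ctrl.state()["gripper_width"])
E
```

```text
t: 6.82
tcp_pos: [0.5843, -0.2998, 0.0903]
orientation: [[-0.956, 0.0, 0.295], [-0.295, -0.0, -0.956], [-0.0, -1.0, 0.0]]
wrist_force: [0.7, -0.9, 1.7]
gripper_width: 0.682
0.6866316504569154
```

View pics/g3.png

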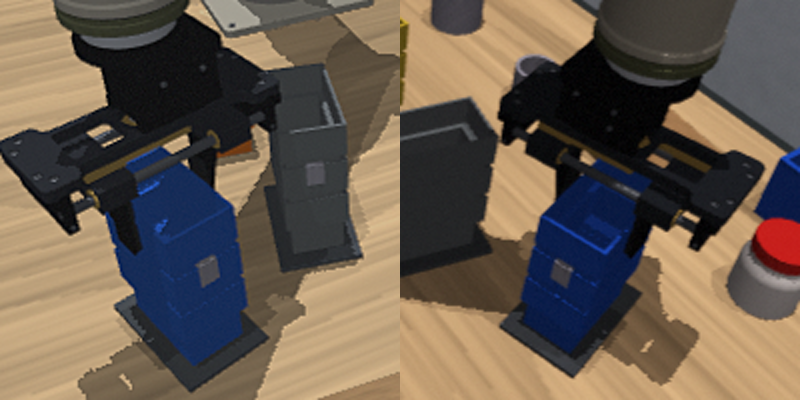

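The fingers now straddle the bin from outside, and the opening of 0.685 matches 60 mm. I'll pull up slowly.

```bash
python3 -m creep '[[1,0,0,0.003,0,0,0],[1,0,0,0.007,0,0,0],[1,0,0,0.011,0,0,0],[1,0,0,0.015,0,0,0],[1,0,0,0.02,0,0,0],[1,0,0,0.025,0,0,0],[1,0,0,0.03,0,0,0],[1,0,0,0.036,0,0,0],[1,0,0,0.043,0,0,0],[1,0,0,0.05,0,0,0]]' 40;python3 - <<'E'
from rig import ctrl;import numpy as np,cv2
a=ctrl.snapshot("scene")["color"][150:350,80:280];b=ctrl.snapshot("side")["color"][150:350,310:510]
cv2.imwrite("pics/g4.png",np.hstack([cv2.resize(a,(400,400),interpolation=2),cv2.resize(b,(400,400),interpolation=2)]))
E
```

```text
t: 7.75
tcp_pos: [0.5845, -0.3, 0.1415]
orientation: [[-0.956, 0.001, 0.295], [-0.295, -0.001, -0.956], [-0.001, -1.0, 0.001]]
wrist_force: [0.7, -0.6, -0.4]
gripper_width: 0.69
```

View pics/g4.png

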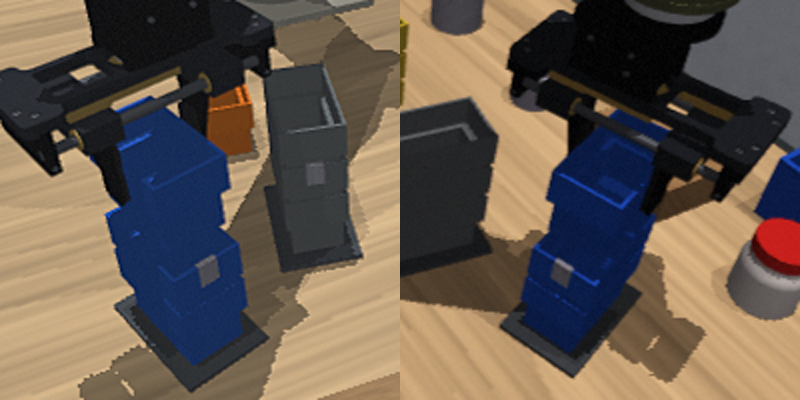

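The bin is clear of the stack, level and still held. I'll raise it, carry it over the other stacks and turn by -27°.

```bash
python3 -m creep '[[1,0,0,0.01,0,0,0],[1,0,0,0.025,0,0,0],[1,0,0,0.04,0,0,0],[1,0,0,0.055,0,0,0],[1,0,0,0.07,0,0,0],[1,0,0,0.08,0,0,0],[1,-0.001,0.005,0.085,0,0,0],[1,-0.002,0.015,0.085,0,0,-1],[1,-0.005,0.03,0.085,0,0,-2],[1,-0.008,0.05,0.085,0,0,-3]]'
```

```text
t: 8.68
tcp_pos: [0.5753, -0.25, 0.2246]
orientation: [[-0.97, -0.001, 0.242], [-0.242, -0.001, -0.97], [0.001, -1.0, 0.0]]
wrist_force: [0.2, 0.0, -0.8]
gripper_width: 0.692
```

```bash
python3 -m creep '[[1,-0.003,0.022,0,0,0,-1.2],[1,-0.006,0.045,0,0,0,-2.4],[1,-0.01,0.068,0,0,0,-3.6],[1,-0.014,0.091,0,0,0,-4.9],[1,-0.017,0.114,0,0,0,-6.1],[1,-0.02,0.137,0,0,0,-7.4],[1,-0.024,0.16,0,0,0,-8.7],[1,-0.027,0.183,0,0,0,-10],[1,-0.03,0.206,0,0,0,-11.3],[1,-0.034,0.229,0,0,0,-12.5]]'
```

```text
t: 9.52
tcp_pos: [0.5415, -0.0191, 0.2247]
orientation: [[-1.0, -0.001, 0.028], [-0.028, 0.0, -1.0], [0.001, -1.0, -0.0]]
wrist_force: [-0.2, -0.1, -1.6]
gripper_width: 0.682
```

```bash
python3 -m creep '[[1,-0.003,0.023,0,0,0,-1.3],[1,-0.006,0.046,0,0,0,-2.6],[1,-0.01,0.069,0,0,0,-3.9],[1,-0.014,0.092,0,0,0,-5.2],[1,-0.017,0.115,0,0,0,-6.5],[1,-0.02,0.138,0,0,0,-7.8],[1,-0.023,0.16,0,0,0,-9],[1,-0.027,0.18,0,0,0,-10.2],[1,-0.029,0.195,0,0,0,-11.2],[1,-0.031,0.204,0,0,0,-11.8]]'; python3 - <<'E'
from rig import ctrl;import numpy as np,cv2
from h import *
s=ctrl.state();print(np.round(s["joint_pos"],2),s["tcp_pos"])
z=s["orientation"][:,2];print(np.degrees(np.arctan2(z[1],z[0]))+90)
for n in("scene","side"):
    d=ctrl.snapshot(n);cv2.imwrite(f"pics/{n}5.png",d["color"]);W=cloud(d);hsv=cv2.cvtColor(d["color"],cv2.COLOR_BGR2HSV).astype(int)
    H,S,V=hsv[...,0],hsv[...,1],hsv[...,2]
    m=(abs(H-112)<12)&(S>150)&(np.hypot(W[...,0]-.511,W[...,1]-.183)<.09)&(W[...,2]>.15)
    q=W[m];t=np.percentile(q[:,2],97);k=q[abs(q[:,2]-t)<.005];print(n,np.percentile(q[:,2],[1,97,99.5]),rect(k[:,:2]))
E
```

```text
t: 10.35
tcp_pos: [0.51, 0.1858, 0.2245]
orientation: [[-0.985, -0.001, -0.175], [0.175, -0.0, -0.985], [0.001, -1.0, 0.0]]
wrist_force: [0.0, -1.1, -1.5]
gripper_width: 0.684
[-1.02  0.14  0.65  1.66 -0.09  1.37 -2.1 ] [0.50997672 0.18577398 0.22450874]
-10.053800250462388
scene [0.22252956 0.29062439 0.32875654] (array([509.5, 186.5]), array([107.8,  61.9]), -10.6)
side [0.22059138 0.38456629 0.43000615] (array([496.3, 190.7]), array([72.7, 33.5]), -63.2)
```

The bin is level with its rim at 0.2906, so its underside is about 0.2205, with no slip. In scene its centre is (509.5, 186.5) at -10.6°. The side fit was contaminated by another blue object. I'll correct by (+1, -3) mm and descend to just above the board.

```bash
python3 -m creep '[[1,0.001,-0.003,-0.015,0,0,0],[1,0.001,-0.003,-0.04,0,0,0],[1,0.001,-0.003,-0.065,0,0,0],[1,0.001,-0.003,-0.09,0,0,0],[1,0.001,-0.003,-0.115,0,0,0],[1,0.001,-0.003,-0.14,0,0,0],[1,0.001,-0.003,-0.165,0,0,0],[1,0.001,-0.003,-0.185,0,0,0],[1,0.001,-0.003,-0.197,0,0,0],[1,0.001,-0.003,-0.203,0,0,0]]'; python3 - <<'E'
from rig import ctrl;import numpy as np,cv2
from h import *
s=ctrl.state();print(np.round(s["joint_pos"],2),s["tcp_pos"])
for n in("scene","side"):
    d=ctrl.snapshot(n);W=cloud(d);hsv=cv2.cvtColor(d["color"],cv2.COLOR_BGR2HSV).astype(int)
    cv2.imwrite(f"pics/{n}6.png",d["color"])
    H,S,V=hsv[...,0],hsv[...,1],hsv[...,2]
    m=(abs(H-112)<12)&(S>150)&(np.hypot(W[...,0]-.511,W[...,1]-.183)<.09)&(W[...,2]<.1)
    q=W[m];t=np.percentile(q[:,2],98);k=q[abs(q[:,2]-t)<.005];print(n,np.percentile(q[:,2],[1,98]),rect(k[:,:2]))
E
```

```text
t: 11.28
tcp_pos: [0.5113, 0.1791, 0.0206]
orientation: [[-0.984, -0.002, -0.177], [0.177, -0.002, -0.984], [0.002, -1.0, 0.002]]
wrist_force: [-0.2, 0.0, -1.3]
gripper_width: 0.681
[-0.94  0.36  0.6   1.89 -0.24  0.97 -1.97] [0.5112872  0.17914902 0.02055071]
scene [0.01849566 0.08703529] (array([512. , 180.8]), array([106.3,  65.8]), -9.6)
side [0.01569743 0.0856577 ] (array([489.4, 176.8]), array([74.4, 64.8]), 78.8)
```

View pics/scene6.png

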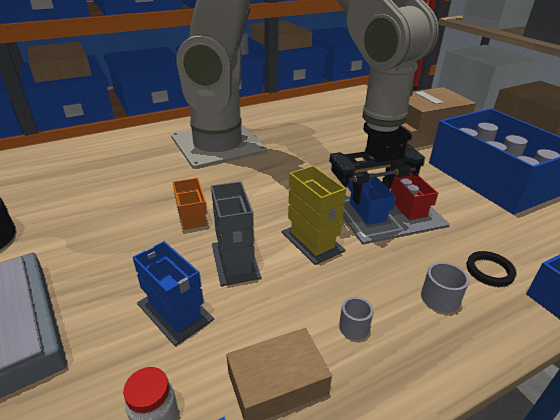

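View pics/side6.png

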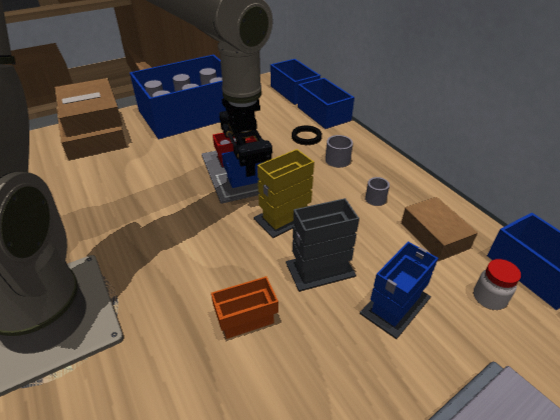

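The scene view shows the bin just above the outline beside the red bin, at about (372,200). Its underside is about 16 mm up, so I'll lower it gently the last 8 mm.

```bash
python3 -m creep '[[1,0,0,-0.001,0,0,0],[1,0,0,-0.002,0,0,0],[1,0,0,-0.003,0,0,0],[1,0,0,-0.004,0,0,0],[1,0,0,-0.005,0,0,0],[1,0,0,-0.006,0,0,0],[1,0,0,-0.0065,0,0,0],[1,0,0,-0.007,0,0,0]]'
```

```text
t: 12.05
tcp_pos: [0.5121, 0.1803, 0.015]
orientation: [[-0.984, -0.0, -0.176], [0.176, -0.0, -0.984], [-0.0, -1.0, 0.0]]
wrist_force: [0.3, -0.5, -1.0]
gripper_width: 0.683
```

```bash
python3 -m creep '[[1,-0.001,0.002,-0.0005,0,0,0],[1,-0.001,0.002,-0.001,0,0,0],[1,-0.001,0.002,-0.0015,0,0,0],[1,-0.001,0.002,-0.002,0,0,0],[1,-0.001,0.002,-0.0025,0,0,0],[1,-0.001,0.002,-0.003,0,0,0],[1,-0.001,0.002,-0.003,0,0,0]]'
```

```text
t: 12.63
tcp_pos: [0.5111, 0.1823, 0.0122]
orientation: [[-0.984, -0.0, -0.176], [0.176, 0.0, -0.984], [0.0, -1.0, -0.0]]
wrist_force: [-1.9, -0.3, 2.6]
gripper_width: 0.682
```

The wrist force rose from -1 N to +2.6 N, so the bin is on the board. Releasing.

```bash
python3 -m creep '[[0.25,0,0,0,0,0,0],[0.2,0,0,0,0,0,0],[0.1,0,0,0,0,0,0],[0,0,0,0,0,0,0],[0,0,0,0,0,0,0],[0,0,0,0,0,0,0],[0,0,0,0,0,0,0],[0,0,0,0,0,0,0]]'
```

```text
t: 13.3
tcp_pos: [0.5112, 0.1824, 0.0121]
orientation: [[-0.984, 0.0, -0.176], [0.176, -0.0, -0.984], [-0.0, -1.0, 0.0]]
wrist_force: [-0.2, -0.9, -0.0]
gripper_width: 0.993
```

```bash
python3 -m creep '[[0,0,0,0,0,0,0],[0,0,0,0.01,0,0,0],[0,0,0,0.03,0,0,0],[0,0,0,0.05,0,0,0],[0,0,0,0.08,0,0,0],[0,0,0,0.11,0,0,0],[0,0,0,0.14,0,0,0],[0,0,0,0.17,0,0,0],[0,0,0,0.2,0,0,0],[0,0,0,0.22,0,0,0]]'; python3 - <<'E'
from rig import ctrl;import numpy as np,cv2
from h import *
for n in("scene","side"):
    d=ctrl.snapshot(n);W=cloud(d);hsv=cv2.cvtColor(d["color"],cv2.COLOR_BGR2HSV).astype(int)
    cv2.imwrite(f"pics/{n}7.png",d["color"])
    H,S,V=hsv[...,0],hsv[...,1],hsv[...,2]
    def fit(m,x,y,top):
        q=W[m&(np.hypot(W[...,0]-x,W[...,1]-y)<.08)&(abs(W[...,2]-top)<.005)];print(n,np.median(q[:,2]).round(4),*rect(q[:,:2]))
    fit((abs(H-112)<12)&(S>150),.511,.183,.078)
    fit((abs(H-28)<8)&(S>150),.528,.019,.156); fit(S<70,.510,-.153,.156)
E
```

```text
t: 14.13
tcp_pos: [0.5118, 0.1822, 0.2359]
orientation: [[-0.984, 0.003, -0.177], [0.177, 0.002, -0.984], [-0.002, -1.0, -0.002]]
wrist_force: [1.0, -0.3, -0.4]
gripper_width: 0.999
scene 0.0768 [510.5 181.5] [107.6  60.8] -10.0
scene 0.1548 [528.4  19.4] [107.   61.6] 5.4
scene 0.1555 [ 509.8 -153.2] [109.5  60. ] -12.2
side 0.0758 [509.1 180.7] [104.2  66.9] -11.2
side 0.1539 [527.7  18.4] [106.8  63.6] 5.3
side 0.1543 [ 509.6 -153.6] [105.6  64.3] -12.0
```

View pics/scene7.png

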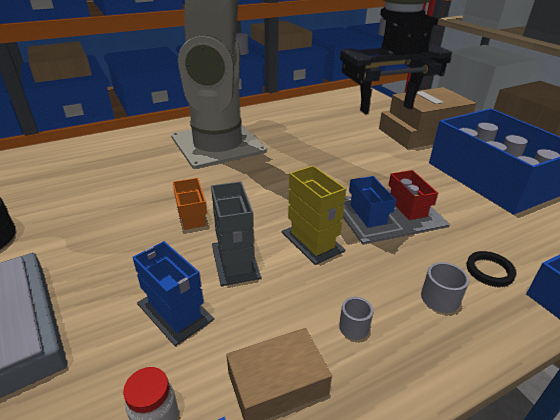

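The blue bin at (372,200) stands upright inside the outline, about 2 mm and less than 1° off. The yellow and grey bins are unmoved and the gripper is clear. Handing in.

```bash
python3 -m creep '[[0,0,0,0,0,0,0],[0,0,0,0,0,0,0]]'; python3 -c "
from rig import ctrl;print(ctrl.job_done())"
```

```text
t: 14.4
tcp_pos: [0.5107, 0.1821, 0.2315]
orientation: [[-0.984, -0.001, -0.176], [0.176, -0.0, -0.984], [0.001, -1.0, 0.001]]
wrist_force: [-1.5, 0.4, -0.8]
gripper_width: 1.002
the job is handed in; nothing more can be done
None
```

I pulled the top blue bin off its stack, carried it level over the other stacks and set it down inside the white outline. I handed the job in at about 14.4 s; no verdict is reported.

**Last checks:**
- **Blue bin:** it stands upright about 2 mm from the outline's centre, its long side within about 1° of the outline's. Its rim is at about 76–77 mm, where 78 mm is expected.
- **Yellow and grey bins:** both are within about 1 mm of where they were.
- **Gripper:** open and about 0.2 m above the board, with no contact force.

**What disagreed:**
- **Reported TCP:** the real fingertips are about 32 mm behind the reported TCP. The first grasp therefore closed in air just above the rim and touched nothing. I measured the offset in both camera views, went 36 mm deeper and gripped correctly.
- **Side-view fits:** the two taken while the bin was held were unusable, one spoiled by another blue object and the other apparently by the gripper and yellow stack hiding the bin. I relied on the scene view and arm readings there.

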